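# Close up a tile pair and free the indexing decorating wheel

### The job

While the decorating wheel is still locked by its index plunger, slide the loose terracotta tile along the fence on its board until it butts flush and square against the neighbouring tile, which stays against the end stop. Then pull the plunger's red knob straight back as far as it goes, so that the pin is clear of its hole in the wheel's rim, and finish while still gripping it there (it is sprung and has no catch), ready for the painter to turn the wheel. Do not turn the wheel yourself and do not disturb the tiles once closed or the other things lying round.

Things in the scene. Friction and masses are not known exactly. Their poses are not given: they have to be found in the camera images.
- loose_tile_centre (a point): centre (half-way up) of the loose terracotta tile, 80 x 80 x 14 mm, 0.14-0.22 kg, flat on the board on the wheel. x axis along the row, at its neighbour; z up. It starts 14 to 35 mm short of its neighbour. A wooden fence 11 mm high runs along its -y side, 1 to 3 mm off; its -x and +y sides are open. Closed, the two centres are 80 mm apart.
- neighbour_centre (a point): centre (half-way up) of the neighbouring tile, same size, free, lying in the corner of the fence and the wooden end stop (11 mm high) at its +x side. x axis along the row, away from the loose tile and at the end stop; z up. The board's top is 7 mm below this point; the row runs over the wheel's axis.
- home (a point): fixed point on the board: where the neighbour's centre lies when that tile is against end stop and fence
- wheel_centre (a point): centre of the aluminium wheel's top face (250 mm across, 18 mm thick, top 96 mm over the table), on its upright axis, under the board. The plywood board is 12 mm thick, 112 mm wide and reaches 118 mm from this axis on the loose tile's side. x axis along the row, z up; y points at the plunger at the rim.
- wheel (a joint): angle of the wheel about its upright axis, rad; 0 = where it stands locked by the plunger. It turns almost freely once the pin is out.
- knob (a point): middle of the plunger's red knob, on the pin's level axis 87 mm over the table. Cylinder 26 mm across, 26 mm long along the axis, then a flange 33 mm across, 6 mm thick at its outer end. y axis: straight back, outward, the way to pull; z up. On the wheel's side a sleeve 18 mm across ends 15 mm from here and an upright 36 mm wide, 104 mm tall ends 29 mm from here. Free above, below and beside.
- plunger (a joint): how far the plunger is pulled back, m: 0 = sprung home, its 8 mm steel pin 10 mm deep in the hole in the wheel's rim; from 0.010 the pin is out of the hole; 0.018 = fully back against its stop. The spring pulls home with about 4 N at 0 and 8 N fully back.
- skeleton: cracked clay skeleton musician with a blue hat and a guitar, on a round terracotta foot, 72 mm across and 165 mm tall; origin under its centre
- wing: broken terracotta angel wing lying flat, about 135 x 55 x 16 mm; origin under its middle
- pestle: white ceramic pestle lying down, 130 mm long, 32 mm thick; origin under its middle
- pencil: stubby red wooden pencil lying down, 70 mm long, 8 mm thick; origin under its middle
- paint_jar: blue closed paint jar with a steel lid, 56 mm across, 75 mm tall; origin under its centre
- brush_pot: white pot with four brushes standing in it, 66 mm across, 95 mm tall, 185 mm with the brushes; origin under its centre
Not all that is in view belongs to the job. Leave any pink look-alike of the part that bears loose_tile_centre alone. What is shaped like the part that bears neighbour_centre but pink or purple is not meant.

How it is judged:
On the way, in this order (a step that is already met when the one before it is completed fails the run):
1. with the plunger home, the loose tile is butted flush and square against its neighbour (x of loose_tile_centre in the frame of neighbour_centre between -0.082 and -0.078 m and y of loose_tile_centre in the frame of neighbour_centre between -0.005 and 0.005 m and z of loose_tile_centre in the frame of neighbour_centre between -0.003 and 0.003 m and angle between the x axis of loose_tile_centre and the x axis of neighbour_centre, either way round below 0.035 rad and angle between loose_tile_centre's own z axis and vertical below 0.06 rad and distance between neighbour_centre and home below 0.004 m and value of joint wheel between -0.05 and 0.05 rad and value of joint plunger below 0.003 m), for 0.2 s.
2. the plunger is pulled fully back by the gripper, the tiles still closed (value of joint plunger above 0.015 m and contact force between the fingers and plunger above 3 N and x of loose_tile_centre in the frame of neighbour_centre between -0.082 and -0.078 m and y of loose_tile_centre in the frame of neighbour_centre between -0.005 and 0.005 m and z of loose_tile_centre in the frame of neighbour_centre between -0.003 and 0.003 m and angle between the x axis of loose_tile_centre and the x axis of neighbour_centre, either way round below 0.035 rad and angle between loose_tile_centre's own z axis and vertical below 0.06 rad and distance between neighbour_centre and home below 0.004 m and value of joint wheel between -0.05 and 0.05 rad), for 0.2 s.
At the end, for the whole second after the job is handed in: Fingers still hold the plunger at least 15 of its 18 mm back (over 3 N); tiles flat, gap under 2 mm, under 5 mm out of line, under 2 degrees out of square, the neighbour within 4 mm of its corner; wheel within 0.05 rad of its locked angle (all of step 2); the arm keeps its last pose, push and grip.
It fails at once if the wheel is turned away from its locked angle by more than 0.06 rad (value of joint wheel above 0.06 rad or value of joint wheel below -0.06 rad).
It fails at once if a bystander is moved by more than 30 mm or knocked over (distance of any of skeleton, wing, pestle, pencil, paint_jar, brush_pot from where it was at the start of the episode above 0.03 m or angle between any of skeleton, paint_jar, brush_pot's own z axis and vertical above 0.6 rad).
It also fails if it takes over 51 s, if anything falls off the work surface, if the arm or the gripper's body presses on something with over 40 N, if the wrist force passes 120 N, or if a joint passes its speed limit or range.

### The arm

A 6-joint arm with a two-finger parallel gripper is mounted at the origin on the work surface. World frame = base frame: x ahead of the robot, y to its left, z up, the work surface at z = 0. Lengths are in m, angles in rad, forces in N, time in s.
With the tool pointing down it reaches from about 0.25 to 0.725 m from the base axis. Payload 4 kg.
Tool frame: the origin (TCP) lies on the front face of the gripper's body, between the roots of the fingers; the fingertips stand 73 mm ahead of it and the grasp point (between the pads) lies bot.tcp_to_grasp ahead of it (bot.tcp_to_grasp is the distance from the TCP to the grasp point, in m); z points along the fingers, y is the line along which they close (so a half turn about z gives the same grasp; the last joint's range is limited). The gripper opens to 85 mm and grips with 20 to 120 N. Pads are 22 mm wide; open, the fingers measure 114 mm over their backs; the gripper's body (76 mm by 85 mm) begins 54 mm behind the grasp point. The pads swing forward as they close: fully open they stand 13 mm farther back than shut.
Start: joints at [1.331, 0.241, 0.005, 1.335, 0, 1.571], TCP at [0.119, 0.486, 0.304] pointing down, gripper open.
Joint ranges: [-2.72, 2.72], [-1.05, 1.87], [-1.09, 1.28], [-1.99, 2.15], [-1.42, 1.44], [-3.14, 3.14]. Speed limits (rad/s): [2.79, 2.79, 3.14, 3.14, 3.14, 3.14].

### API

Orientations are given as a unit quaternion [x, y, z, w].
In Python, from workcell import bot gives the robot as it stands.
- The arm moves only by the shell command python3 -m jog 'ROWS' [OPENING]. ROWS is JSON, one flat list of numbers, 6 for each row, row after row: the shift along the world's x, y, z scaled (see below), then the turn, a rotation vector about the world's x, y, z scaled (see below). In form: [tx, ty, tz, wx, wy, wz, tx, ty, tz, wx, wy, wz, ...]. A call has 1 to 10 rows; each row is the pose to reach, as a shift and turn from the pose commanded when the call began; what a row does not reach only later rows make up. The controller multiplies each number of a shift by 800 mm and each number of a turn by 2 rad. A row lasts 1/12 s, in which the tool goes at most 41.7 mm and 7.16 degrees, less where a joint would pass 70% of its speed; a pose out of reach is approached as far as the arm can. A call with a number of a shift or a turn outside -1 to 1 is refused whole. A call with a gripper value outside its range is refused whole. OPENING is the opening, from -1 (shut) to 1 (fully open), set as the call begins (- or left out, the last holds). The fingers move at their own pace and stop on an object; the grip force is fixed at half the most. Time passes only in rows, so rows that repeat a pose let the fingers close. It gives the time, the measured TCP pose, the force, the opening and the grip force at its end, in the units of the state.
- bot.get_obs(): the state, without advancing time (a new reading comes with each control period).
- bot.camera(name): name is "side" or "top" or "wrist"; returns (picture, depth): 480x640x3 uint8, red, green, blue; 480x640 float32, m along the optical axis (not along the pixel's ray), 0 where there is no reading.
- bot.calibration(name): a dict with "intrinsics" (3x3 intrinsics, pixels), "pose" (4x4, takes a point from camera to world coordinates). Camera axes: x right, y up, looking along -z (the intrinsics and any distortion apply to the point x, -y, -z); pixel columns grow to the right and rows downward; lengths in m; the calibration is good to about 2 mm. A picture is of the moment at which its call begins: read the wrist's pose just before it. calibration takes no time and is no camera call; for the wrist camera it gives the pose at the moment of the call.
- bot.job_done(): hands the job in; it is judged then, once.
Trained networks look in the newest picture that a camera, given by its name, has taken for a name from the list of things; names that differ only in an ending like _2 or _b are one class to them, and where a whole thing is asked for, a point or a joint stands for the part that bears it (a point fixed in the world has none). Each returns a list of dicts, best first, with "confidence" (0 to 1); they miss things now and then, are a little off and sometimes report something else, mostly with a low value. They report only what shows in the picture. A call takes as long as a camera call. They do not tell look-alikes from the thing itself.
- bot.find_in(label, camera): "at" ([x, y, z] in m, in the coordinates of the camera as it stood for that picture, good to about 4 mm: the middle of the surface that is visible of it).
- bot.tip_of(label, camera): "at" ([x, y, z] in m, in the coordinates of the camera as it stood for that picture, good to about 4 mm: a listed point, or the origin of a listed thing).
The state is a dict: "clock": time; "joint_pos": joint angles; "joint_vel": joint speeds; "tau": joint torques, N m; "eef_pos": TCP position; "tool_rot": TCP orientation; "ft_force": force on the tool from outside, world axes, zero at the start; "ft_torque": the same for the moment, N m; "grip_width": finger opening in m; "grasp_force": force on a finger pad.
Only numpy, scipy, OpenCV 4.12 (cv2) and the standard library are available. Lean on these libraries where they do the work, as an engineer would, in place of code of your own. Each camera call takes 0.05 s, during which the arm holds its last target. There are 200 camera calls.

## Working session

There is one attempt and no reset: what is moved stays moved. The work goes in short steps, Python scripts to look and compute and a shell command to move; the robot and the scene stay as the last step left them, time stands still between calls to the robot, and variables do not carry over. Pictures are saved under pics/ and viewed, at most 10 in all, crops included, and the job is handed in when it is done.

```bash
mkdir -p pics; cat > h.py <<'E'
import numpy as np,cv2
from workcell import bot
def w(cam,p):
    T=np.array(bot.calibration(cam)["pose"]);return (T@np.r_[p,1])[:3]
def px(cam,u,v,d):
    K=np.array(bot.calibration(cam)["intrinsics"]);return w(cam,[(u-K[0,2])/K[0,0]*d,-(v-K[1,2])/K[1,1]*d,-d])
def save(cam,n):
    im,d=bot.camera(cam);cv2.imwrite(f"pics/{n}.png",im[:,:,::-1]);return im,d
E
python3 - <<'E'
from h import *
np.set_printoptions(precision=4,suppress=True)
print(bot.tcp_to_grasp,bot.get_obs()["tool_rot"])
for c in["top","side"]:
    im,d=save(c,c+"0");np.save(c+"d.npy",d)
    for l in["loose_tile_centre","neighbour_centre","wheel_centre","knob","home"]:
        print(c,l,[(round(r["confidence"],2),w(c,r["at"])) for r in bot.tip_of(l,c)[:4]])
E
```

```text
0.0539 [ 0.1196  0.9928 -0.001  -0.0001]
top loose_tile_centre [(0.79, array([0.3402, 0.0223, 0.0047])), (0.63, array([ 0.4883, -0.0595,  0.1153])), (0.54, array([0.6604, 0.4332, 0.001 ]))]
top neighbour_centre [(0.96, array([0.4879, 0.1473, 0.0089])), (0.9, array([ 0.616 , -0.2773,  0.008 ])), (0.78, array([ 0.5948, -0.0996,  0.1107]))]
top wheel_centre [(0.97, array([ 0.5525, -0.0832,  0.0952]))]
top knob [(0.65, array([0.6031, 0.0991, 0.0852]))]
top home []
side loose_tile_centre [(0.82, array([ 0.486 , -0.0593,  0.1168])), (0.69, array([0.3458, 0.022 , 0.0097])), (0.62, array([ 0.3195, -0.1238,  0.0132]))]
side neighbour_centre [(0.92, array([ 0.6155, -0.2804,  0.0077])), (0.79, array([ 0.5896, -0.0962,  0.1145])), (0.76, array([0.4833, 0.145 , 0.0054]))]
side wheel_centre [(0.91, array([ 0.544 , -0.0778,  0.0986]))]
side knob [(0.65, array([0.6036, 0.1012, 0.0882]))]
side home [(0.89, array([ 0.5891, -0.0955,  0.1162])), (0.17, array([ 0.5078, -0.4265,  0.0012]))]
```

View pics/top0.png

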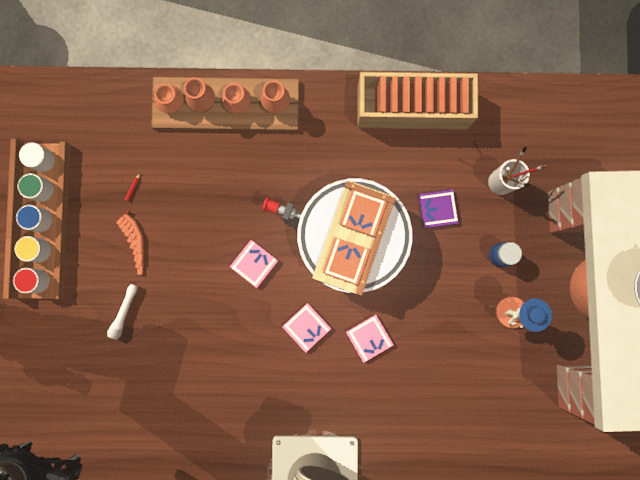

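View pics/side0.png

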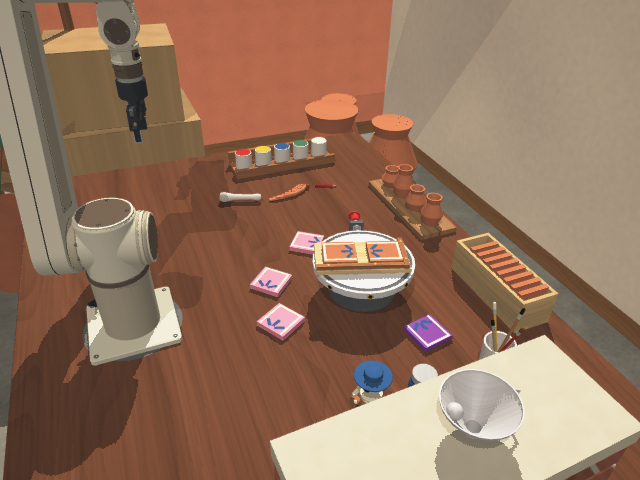

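The top view shows the terracotta pair on the wheel: the loose tile at about (348,262) and the neighbour at (362,212). The red knob is at (271,206), and the pink and purple tiles are decoys on the table. The networks' heights of about 0.115 m agree with tiles on the wheel. I'm moving above the loose tile now for a close look.

```bash
python3 -m jog '[0.2,-0.32,0,0,0,0,0.2,-0.32,0,0,0,0,0.2,-0.32,0,0,0,0,0.2,-0.32,0,0,0,0,0.2,-0.32,0,0,0,0,0.2,-0.32,0,0,0,0,0.4,-0.64,0,0,0,0,0.4,-0.64,0,0,0,0,0.4,-0.64,0,0,0,0,0.4,-0.64,0,0,0,0]' -0.1
python3 -m jog '[0.19,-0.25,0,0,0,-0.03,0.19,-0.25,0,0,0,-0.03,0.19,-0.25,0,0,0,-0.03,0.19,-0.25,0,0,0,-0.03,0.19,-0.25,0,0,0,-0.03,0.19,-0.25,0,0,0,-0.03,0.19,-0.25,0,0,0,-0.03,0.19,-0.25,0,0,0,-0.03,0.19,-0.25,0,0,0,-0.03]'
python3 - <<'E'
from h import *
np.set_printoptions(precision=4,suppress=True)
im,d=save("wrist","w1");np.save("w1d.npy",d);np.save("w1p.npy",bot.calibration("wrist")["pose"])
for l in["loose_tile_centre","neighbour_centre","wheel_centre","knob","home"]:
    print(l,[(round(r["confidence"],2),w("wrist",r["at"])) for r in bot.tip_of(l,"wrist")[:4]])
o=bot.get_obs();print(o["eef_pos"],o["tool_rot"],o["joint_pos"],o["grip_width"])
E
```

```text
clock: 1.43
eef_pos: [0.3401, 0.1305, 0.3044]
tool_rot: [0.119, 0.993, 0.0, 0.001]
ft_force: [1.4, 1.1, -0.4]
grip_width: 0.0384
grasp_force: 0.0
clock: 2.18
eef_pos: [0.4911, -0.0676, 0.3035]
tool_rot: [0.15, 0.989, 0.0, -0.001]
ft_force: [-0.1, -0.2, 0.0]
grip_width: 0.0384
grasp_force: 0.0
loose_tile_centre [(0.88, array([ 0.4848, -0.0622,  0.1096])), (0.82, array([ 0.3178, -0.1256,  0.0085]))]
neighbour_centre [(0.84, array([ 0.594 , -0.0935,  0.118 ])), (0.79, array([0.488 , 0.1482, 0.0106]))]
wheel_centre [(0.87, array([ 0.5445, -0.0844,  0.0933]))]
knob [(0.73, array([0.6025, 0.0992, 0.0854]))]
home []
[ 0.4912 -0.0666  0.3044] [0.1484 0.9889 0.     0.0003] [-0.1347  0.2313 -0.0058  1.333   0.      0.1632] 0.038779275955025054
```

View pics/w1.png

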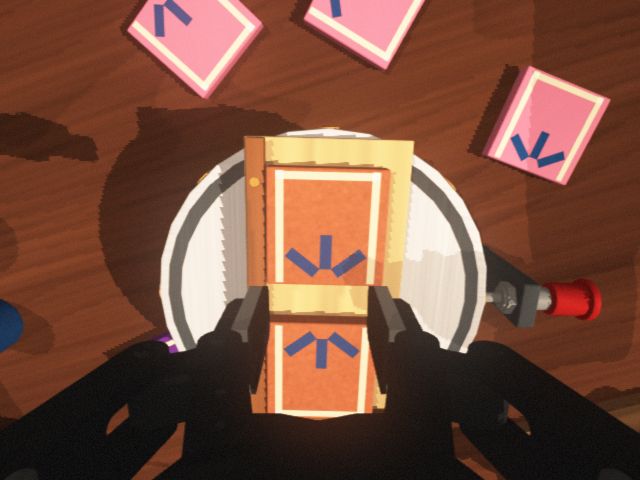

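The wrist view shows the loose tile with rear corners at about (267,168) and (388,168). The fence runs along its left side, the neighbour's edge is at v≈318, and the knob is at (565-600,299). Next I'll back-project these onto their known heights.

```bash
python3 - <<'E'
from h import *
np.set_printoptions(precision=4,suppress=True)
im=cv2.imread("pics/w1.png");d=np.load("w1d.npy")
T=np.array(bot.calibration("wrist")["pose"]);K=np.array(bot.calibration("wrist")["intrinsics"])
def pl(u,v,z):
    r=T[:3,:3]@np.array([(u-K[0,2])/K[0,0],-(v-K[1,2])/K[1,1],-1]);return T[:3,3]+r*(z-T[2,3])/r[2]
for n,u,v,z in[("rearL",267,168,.122),("rearR",389,168,.122),("frontL",265,285,.122),("nbL",268,323,.122),("boardRearR",413,141,.108),("boardR2",405,250,.108),("knobmid",570,299,.1),("flangeout",600,299,.1),("pinL",497,297,.09)]:
    print(n,pl(u,v,z), px("wrist",u,v,d[v,u]))
# wheel rim ellipse via depth
vv,uu=np.mgrid[:480,:640]
P=np.stack([(uu-K[0,2])/K[0,0]*d,-(vv-K[1,2])/K[1,1]*d,-d],-1)@T[:3,:3].T+T[:3,3]
m=(P[...,2]>.084)&(P[...,2]<.105)&(d>0)&(uu<485)
pts=P[m][:,:2].astype(np.float32);print("wheel",cv2.minEnclosingCircle(pts))
hsv=cv2.cvtColor(im,cv2.COLOR_BGR2HSV)
r=((hsv[...,0]<4)|(hsv[...,0]>176))&(hsv[...,1]>200)&(uu>535)&(vv>250)&(vv<340)&(P[...,2]>.07)
q=P[r];print("knob",len(q),q.min(0),q.max(0),q.mean(0))
o=hsv[...,0];t=(P[...,2]>.117)&(P[...,2]<.127)&(vv<285)&(uu>255)&(uu<400)
q=P[t];rc=cv2.minAreaRect(q[:,:2].astype(np.float32));print("tile",len(q),q[:,2].mean(),rc)
E
```

```text
rearL [ 0.4397 -0.0857  0.122 ] [ 0.4397 -0.0857  0.1219]
rearR [ 0.4624 -0.0116  0.122 ] [ 0.4645 -0.0095  0.1072]
frontL [ 0.5149 -0.1131  0.122 ] [ 0.5179 -0.1153  0.1135]
nbL [ 0.5429 -0.1206  0.122 ] [ 0.4895 -0.0873  0.2367]
boardRearR [0.452  0.0098 0.108 ] [0.4627 0.033  0.0002]
boardR2 [ 0.5236 -0.0129  0.108 ] [ 0.5276 -0.0116  0.0974]
knobmid [0.6011 0.0985 0.1   ] [0.6011 0.0985 0.0999]
flangeout [0.6077 0.1202 0.1   ] [0.6733 0.1805 0.0013]
pinL [0.589  0.0493 0.09  ] [0.5879 0.0486 0.0919]
wheel ((0.5410071611404419, -0.07983631640672684), 0.1262311041355133)
knob 1724 [ 0.4254 -0.0474  0.0763] [0.625  0.1211 0.3744] [0.6038 0.1032 0.0975]
tile 15308 0.12272056945510516 ((0.4802645444869995, -0.06231575831770897), (0.08674588054418564, 0.0992904007434845), 70.97702026367188)
```

```bash
python3 -m jog '[-0.075,0.03,0,0,0,0,-0.075,0.03,0,0,0,0,-0.075,0.03,-0.05,0,0,0,-0.075,0.03,-0.1,0,0,0,-0.075,0.03,-0.12,0,0,0,-0.075,0.03,-0.14,0,0,0,-0.075,0.03,-0.15,0,0,0,-0.075,0.03,-0.15,0,0,0,-0.075,0.03,-0.15,0,0,0]'
python3 - <<'E'
from h import *
np.set_printoptions(precision=4,suppress=True)
im,d=save("wrist","w2")
o=bot.get_obs();print(o["eef_pos"],o["tool_rot"],o["ft_force"])
T=np.array(bot.calibration("wrist")["pose"]);K=np.array(bot.calibration("wrist")["intrinsics"])
vv,uu=np.mgrid[:480,:640]
P=np.stack([(uu-K[0,2])/K[0,0]*d,-(vv-K[1,2])/K[1,1]*d,-d],-1)@T[:3,:3].T+T[:3,3]
for v in range(270,420,15): print(v,[tuple(np.round(P[v,u]*1000).astype(int)) for u in(240,250,260,375,385,395)])
E
```

```text
clock: 3.23
eef_pos: [0.4317, -0.0434, 0.1843]
tool_rot: [0.149, 0.989, 0.0, 0.0]
ft_force: [0.3, -0.5, 0.6]
grip_width: 0.0385
grasp_force: 0.0
[ 0.4323 -0.0435  0.1849] [0.1491 0.9888 0.     0.0009] [ 0.9227 -0.4771 -0.0717]
270 [(np.int64(441), np.int64(-103), np.int64(1)), (np.int64(443), np.int64(-97), np.int64(1)), (np.int64(445), np.int64(-90), np.int64(1)), (np.int64(469), np.int64(-15), np.int64(0)), (np.int64(470), np.int64(-8), np.int64(1)), (np.int64(473), np.int64(-1), np.int64(0))]
285 [(np.int64(422), np.int64(-78), np.int64(90)), (np.int64(422), np.int64(-73), np.int64(93)), (np.int64(422), np.int64(-68), np.int64(96)), (np.int64(438), np.int64(-20), np.int64(94)), (np.int64(440), np.int64(-16), np.int64(92)), (np.int64(444), np.int64(-11), np.int64(86))]
300 [(np.int64(417), np.int64(-70), np.int64(122)), (np.int64(415), np.int64(-64), np.int64(130)), (np.int64(415), np.int64(-60), np.int64(131)), (np.int64(427), np.int64(-22), np.int64(131)), (np.int64(428), np.int64(-19), np.int64(130)), (np.int64(433), np.int64(-15), np.int64(122))]
315 [(np.int64(414), np.int64(-
[... 1277 characters left out ...]
, np.int64(-30), np.int64(123)), (np.int64(442), np.int64(-26), np.int64(151)), (np.int64(420), np.int64(-23), np.int64(182))]
390 [(np.int64(410), np.int64(-54), np.int64(187)), (np.int64(434), np.int64(-67), np.int64(152)), (np.int64(455), np.int64(-75), np.int64(122)), (np.int64(468), np.int64(-32), np.int64(122)), (np.int64(447), np.int64(-27), np.int64(151)), (np.int64(420), np.int64(-24), np.int64(186))]
405 [(np.int64(411), np.int64(-53), np.int64(192)), (np.int64(411), np.int64(-51), np.int64(192)), (np.int64(461), np.int64(-78), np.int64(122)), (np.int64(475), np.int64(-34), np.int64(123)), (np.int64(419), np.int64(-27), np.int64(191)), (np.int64(420), np.int64(-25), np.int64(191))]
```

View pics/w2.png

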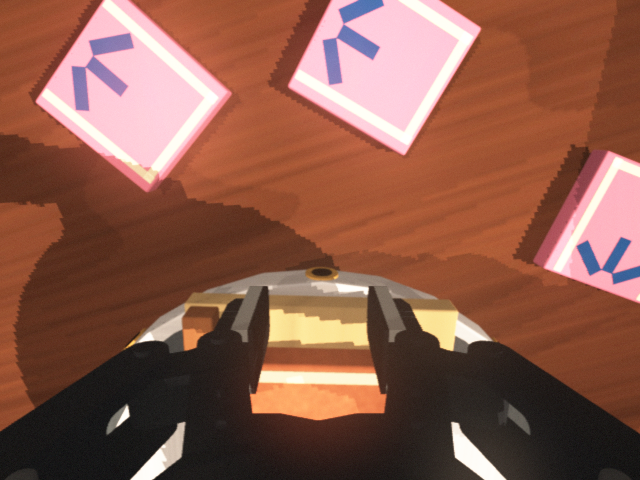

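The fingers straddle the row behind the tile and nothing is touching. I'll lower slightly and push along the row.

```bash
python3 -m jog '[0,0,-0.0025,0,0,0,0.006,-0.0019,-0.0025,0,0,0,0.0119,-0.0038,-0.0025,0,0,0,0.0155,-0.0049,-0.0025,0,0,0,0.019,-0.006,-0.0025,0,0,0,0.0226,-0.0071,-0.0025,0,0,0,0.0262,-0.0083,-0.0025,0,0,0,0.0298,-0.0094,-0.0025,0,0,0,0.0334,-0.0105,-0.0025,0,0,0,0.0358,-0.0113,-0.0025,0,0,0]'
python3 -m jog '[0.002,-0.0006,0,0,0,0,0.0035,-0.0011,0,0,0,0,0.005,-0.0016,0,0,0,0,0.005,-0.0016,0,0,0,0]'
python3 - <<'E'
from h import *
np.set_printoptions(precision=4,suppress=True)
for c in["top","side"]:
    im,d=save(c,c+"1");
    if c=="side":cv2.imwrite("pics/side1c.png",cv2.resize(im[210:310,290:440,::-1],None,fx=5,fy=5,interpolation=2))
print(bot.get_obs()["ft_force"])
E
```

```text
clock: 4.12
eef_pos: [0.4606, -0.0528, 0.1818]
tool_rot: [0.149, 0.989, -0.0, 0.0]
ft_force: [-0.6, 1.5, 0.7]
grip_width: 0.0386
grasp_force: 0.8
clock: 4.45
eef_pos: [0.4646, -0.0541, 0.1819]
tool_rot: [0.149, 0.989, -0.0, 0.0]
ft_force: [-0.5, -0.3, -0.6]
grip_width: 0.0384
grasp_force: 0.2
[ 0.0516 -0.1549 -0.1174]
```

View pics/side1c.png

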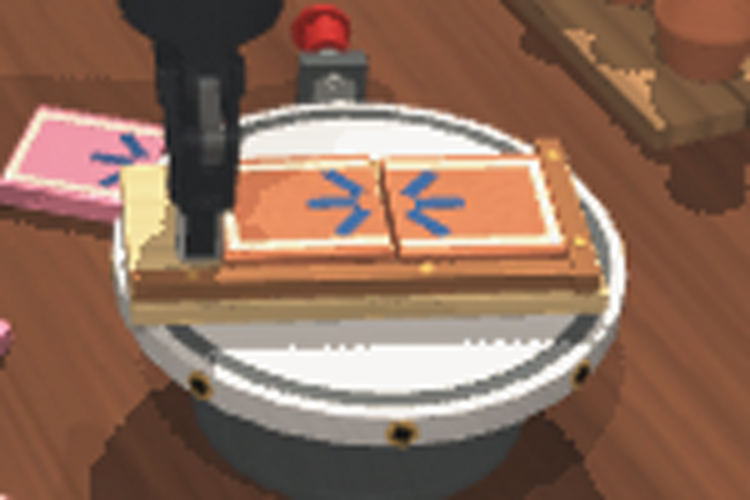

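The crop shows the loose tile pushed along the fence, with a narrow seam left at about (390,210). I'll push on in small steps until the force rises.

```bash
for i in 1; do python3 -m jog '[0.0012,-0.0004,0,0,0,0,0.0024,-0.0008,0,0,0,0,0.0036,-0.0011,0,0,0,0,0.0036,-0.0011,0,0,0,0]'; done; python3 -m jog '[0.0012,-0.0004,0,0,0,0,0.0024,-0.0008,0,0,0,0,0.0024,-0.0008,0,0,0,0]'
```

```text
clock: 4.88
eef_pos: [0.4671, -0.0549, 0.1819]
tool_rot: [0.149, 0.989, -0.0, -0.0]
ft_force: [-2.0, -0.0, 1.7]
grip_width: 0.0384
grasp_force: 0.8
clock: 5.13
eef_pos: [0.4676, -0.0551, 0.1817]
tool_rot: [0.149, 0.989, 0.0, -0.002]
ft_force: [-6.2, 1.0, 5.1]
grip_width: 0.0387
grasp_force: 3.1
```

```bash
python3 -m jog '[0.0012,-0.0004,0,0,0,0,0.0024,-0.0008,0,0,0,0,0.0024,-0.0008,0,0,0,0,0.0024,-0.0008,0,0,0,0]'
python3 - <<'E'
from h import *
im,d=save("side","side2");a=cv2.resize(im[230:290,300:420,::-1],None,fx=6,fy=6,interpolation=2)
im,d=save("wrist","w3")
cv2.imwrite("pics/c2.png",a)
E
```

```text
clock: 5.47
eef_pos: [0.468, -0.0554, 0.1816]
tool_rot: [0.149, 0.989, 0.0, -0.003]
ft_force: [-9.3, 3.2, 8.4]
grip_width: 0.0382
grasp_force: 5.2
```

View pics/c2.png

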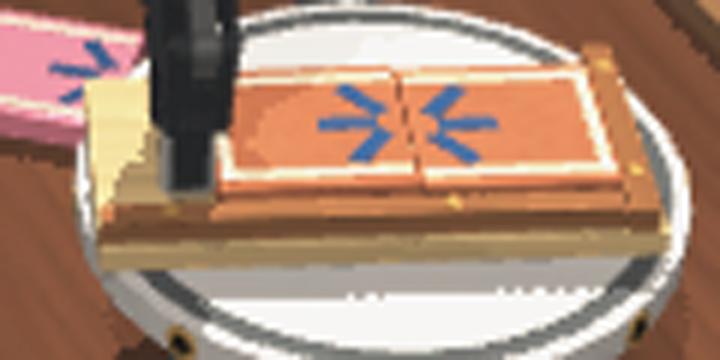

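The tiles are closed and the force rose to about 9 N against the stop. I'll back off, rise, then turn and go above the knob.

```bash
python3 -m jog '[-0.004,0.0012,0,0,0,0,-0.019,0.006,0,0,0,0,-0.019,0.006,0,0,0,0,-0.019,0.006,0.05,0,0,0,-0.019,0.006,0.1,0,0,0,-0.019,0.006,0.15,0,0,0,-0.019,0.006,0.15,0,0,0,-0.019,0.006,0.15,0,0,0]'
python3 -m jog '[0.04,0.05,0,0,0,0.06,0.08,0.1,0,0,0,0.12,0.12,0.14,0,0,0,0.18,0.16,0.17,0,0,0,0.24,0.185,0.19,0,0,0,0.3,0.185,0.19,0,0,0,0.36,0.185,0.19,0,0,0,0.42,0.185,0.19,0,0,0,0.48,0.185,0.19,0,0,0,0.54,0.185,0.19,0,0,0,0.6]' 0.4
python3 -m jog '[0,0,0,0,0,0.06,0,0,0,0,0,0.12,0,0,0,0,0,0.185,0,0,0,0,0,0.185,0,0,0,0,0,0.185]'
python3 - <<'E'
from h import *
np.set_printoptions(precision=4,suppress=True)
o=bot.get_obs();print(o["eef_pos"],o["tool_rot"],o["joint_pos"])
im,d=save("wrist","w4")
K=np.array(bot.calibration("wrist")["intrinsics"]);T=np.array(bot.calibration("wrist")["pose"])
for l in["loose_tile_centre","neighbour_centre","knob"]:
    print(l,[(round(r["confidence"],2),w("wrist",r["at"])) for r in bot.tip_of(l,"wrist")[:3]])
vv,uu=np.mgrid[:480,:640]
P=np.stack([(uu-K[0,2])/K[0,0]*d,-(vv-K[1,2])/K[1,1]*d,-d],-1)@T[:3,:3].T+T[:3,3]
hsv=cv2.cvtColor(im,cv2.COLOR_RGB2HSV)
r=((hsv[...,0]<4)|(hsv[...,0]>176))&(hsv[...,1]>200)&(P[...,2]>.08)&(P[...,2]<.107)&(np.hypot(P[...,0]-.603,P[...,1]-.1)<.04)
q=P[r];print("knob",len(q),q.min(0),q.max(0),q.mean(0))
if len(q)>20:print(cv2.minAreaRect(q[:,:2].astype(np.float32)),q[q[:,2]>.098][:,:2].mean(0))
E
```

```text
clock: 6.23
eef_pos: [0.4582, -0.0517, 0.3051]
tool_rot: [0.149, 0.989, 0.0, 0.004]
ft_force: [-1.3, 0.6, 0.6]
grip_width: 0.0388
grasp_force: 0.0
clock: 7.07
eef_pos: [0.6039, 0.1008, 0.2996]
tool_rot: [-0.438, 0.899, 0.0, -0.001]
ft_force: [0.2, 0.9, 0.4]
grip_width: 0.0601
grasp_force: 0.0
clock: 7.48
eef_pos: [0.6037, 0.1006, 0.3004]
tool_rot: [-0.592, 0.806, 0.0, -0.001]
ft_force: [0.5, 0.3, 0.2]
grip_width: 0.0599
grasp_force: 0.0
[0.6037 0.1006 0.3004] [-0.5921  0.8059  0.0004 -0.0009] [ 0.1651  0.4716  0.3296  1.4308 -0.0001 -1.1021]
loose_tile_centre [(0.94, array([0.3386, 0.0207, 0.0068]))]
neighbour_centre [(0.7, array([0.4886, 0.1438, 0.0085]))]
knob [(0.93, array([0.6067, 0.0959, 0.0868]))]
knob 1647 [0.5919 0.082  0.0829] [0.6276 0.1201 0.1056] [0.608  0.1009 0.0978]
((0.6078125238418579, 0.10051541030406952), (0.03196215257048607, 0.032124992460012436), 71.80940246582031) [0.6086 0.1019]
```

View pics/w4.png

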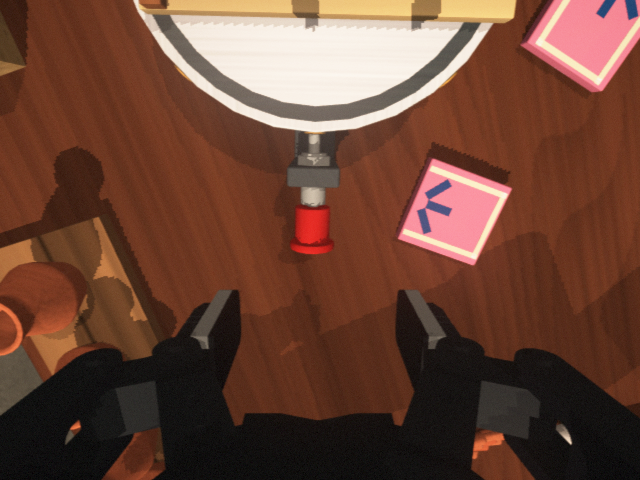

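The knob is centred in line with the gripper at (312,225) and the tool is aligned with the pin axis. Knob middle is at about (0.607, 0.097). I'll descend, then close.

```bash
python3 -m jog '[0.0035,-0.006,-0.04,0,0,0,0.0035,-0.006,-0.08,0,0,0,0.0035,-0.006,-0.12,0,0,0,0.0035,-0.006,-0.15,0,0,0,0.0035,-0.006,-0.175,0,0,0,0.0035,-0.006,-0.19,0,0,0,0.0035,-0.006,-0.199,0,0,0,0.0035,-0.006,-0.199,0,0,0,0.0035,-0.006,-0.199,0,0,0]'
python3 -m jog '[0,0,0,0,0,0,0,0,0,0,0,0,0,0,0,0,0,0,0,0,0,0,0,0,0,0,0,0,0,0,0,0,0,0,0,0,0,0,0,0,0,0,0,0,0,0,0,0]' -1
```

```text
clock: 8.43
eef_pos: [0.6068, 0.0959, 0.143]
tool_rot: [-0.593, 0.805, -0.0, 0.0]
ft_force: [0.7, -0.2, 0.0]
grip_width: 0.0599
grasp_force: 0.0
clock: 9.1
eef_pos: [0.6064, 0.0963, 0.1444]
tool_rot: [-0.593, 0.805, 0.0, 0.001]
ft_force: [-3.6, 0.9, 5.2]
grip_width: 0.0241
grasp_force: 58.8
```

```bash
python3 - <<'E'
from h import *
im,d=save("side","side3");im2,_=save("top","top3")
a=cv2.resize(im[200:290,300:420,::-1],(560,420),interpolation=2);b=cv2.resize(im2[170:300,235:420,::-1],(598,420),interpolation=2)
cv2.imwrite("pics/c3.png",cv2.resize(np.hstack([a,b]),(800,290)))
E
```

```text
(no output)
```

View pics/c3.png

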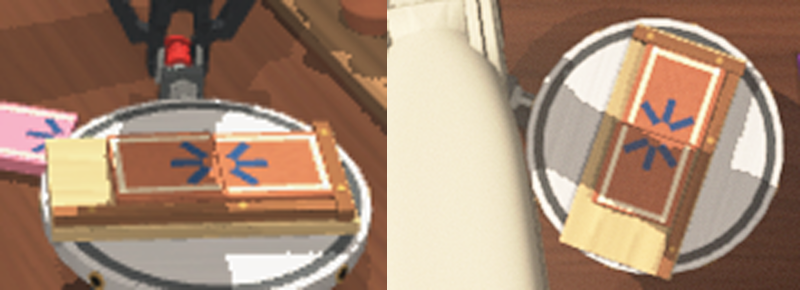

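The tiles are closed and square, and the knob sits between the fingers. I'll pull straight back.

```bash
python3 -m jog '[0.001,0.003,0,0,0,0,0.002,0.006,0,0,0,0,0.003,0.009,0,0,0,0,0.004,0.012,0,0,0,0,0.005,0.015,0,0,0,0,0.0056,0.018,0,0,0,0,0.0063,0.0202,0,0,0,0,0.0063,0.0202,0,0,0,0,0.0063,0.0202,0,0,0,0]'
```

```text
clock: 9.95
eef_pos: [0.6111, 0.1101, 0.1444]
tool_rot: [-0.592, 0.806, -0.001, -0.001]
ft_force: [-3.9, -6.3, 6.3]
grip_width: 0.0241
grasp_force: 59.2
```

```bash
python3 -m jog '[0.0008,0.0024,0,0,0,0,0.0015,0.0048,0,0,0,0,0.0022,0.0072,0,0,0,0,0.0022,0.0072,0,0,0,0,0.0022,0.0072,0,0,0,0]'
```

```text
clock: 10.37
eef_pos: [0.6124, 0.1139, 0.1444]
tool_rot: [-0.592, 0.806, -0.003, -0.003]
ft_force: [-5.0, -11.3, 8.4]
grip_width: 0.0243
grasp_force: 59.4
```

```bash
python3 -m jog '[0.0003,0.001,0,0,0,0,0.0003,0.001,0,0,0,0,0.0003,0.001,0,0,0,0,0.0003,0.001,0,0,0,0]'
python3 - <<'E'
from h import *
im,d=save("side","side4");im2,_=save("wrist","w5")
a=cv2.resize(im[200:290,300:420,::-1],(400,300),interpolation=2);b=cv2.resize(im2[:,:,::-1],(400,300))
cv2.imwrite("pics/c4.png",np.hstack([a,b]))
E
```

```text
clock: 10.7
eef_pos: [0.6124, 0.114, 0.1444]
tool_rot: [-0.592, 0.806, -0.003, -0.003]
ft_force: [-5.6, -12.7, 9.1]
grip_width: 0.0244
grasp_force: 59.5
```

View pics/c4.png

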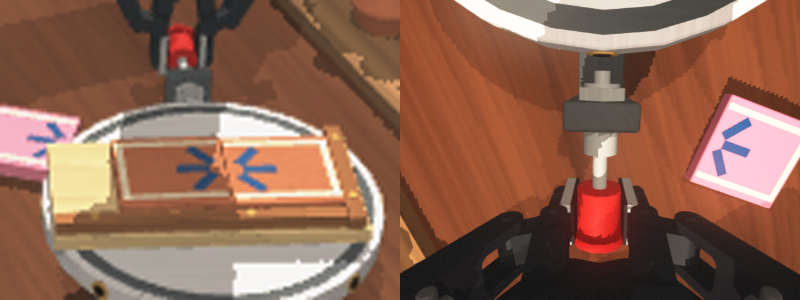

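```bash
python3 - <<'E'
import cv2,numpy as np
for b in("side3","side4"):
    A,B=[cv2.imread(f"pics/{n}.png",0)[235:285,x:x+50].astype(np.float32) for n in("side2",b) for x in (310,)]
    for x in(312,365):
        A,B=[cv2.imread(f"pics/{n}.png",0)[235:280,x:x+48].astype(np.float32) for n in("side3",b)]
        print(b,x,cv2.phaseCorrelate(A,B))
E
```

```text
side3 312 ((0.0, 0.5), 1.0)
side3 365 ((0.0, 0.5), 1.0)
side4 312 ((-0.02548954228242195, 0.5181084991135521), 0.9058799032811765)
side4 365 ((0.008799420570476002, 0.5101928423389275), 0.9535789360602697)
```

The wheel and tiles have not moved, and the plunger is at its stop with the knob gripped. Handing in.

```bash
python3 -c "from workcell import bot;print(bot.job_done())"
```

```text
the job is handed in; nothing more can be done
None
```

I closed the loose tile flush and square against its neighbour, then pulled the plunger back to its stop and handed in the job while still gripping the knob; the last images show the tiles closed and the wheel unmoved, and no verdict came back.

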